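# Pour the brass nipples from a tilting parts carousel

### The job

Turn the blue drum of the parts carousel by the knob on top until the bay with the two brass nipples squarely faces the spout, then swing the carousel by its red handle all the way forward so that both nipples slide down the spout into the yellow tray, and lower it back level onto its rest and let go. The tray stays standing under the spout, every other part stays in the drum, and the things lying about on the bench are left alone.

Things in the scene. Friction and masses are not known exactly. Their poses are not given: they have to be found in the camera images.
- drum (a joint): turn of the blue drum in its aluminium housing about its spindle, rad, positive counter-clockwise seen from above; at 0 a divider stands at the middle of the spout, and bay k squarely faces the spout at -pi/4 - k pi/2 (plus any full turns). It starts near 0, turns freely either way to +-7 and stays where it is left (friction about 0.1 N m)
- cradle (a joint): tilt of the housing (with drum, spout, handle) about its level trunnions, rad; 0 = level, on its rear rest bar, 0.908 = fully forward on its front stop, spout 52 degrees down. About 1.2 kg and the parts, a little heavier at the handle's side, stiff hinge (0.2 N m): 1 to 4 N on the handle move it; do not count on it to stay up by itself
- tilt_axis (a point): centre of the trunnion axis of the grey stand fixed on the bench, 185 above the bench. Axes: x along the trunnion axis, -y the side to which the spout pours, +y the handle's side, z up. Base plate 300 (x) by 340, 8 thick; cheek plates 136 either side reach 20 above the axis. (A tall fixed carton fills the bench left of world y = 0.49 m, x = 0.45 to 0.87 m.)
- knob_grip (a point): centre of the black fluted round knob (45 diameter, 35 high) on top of the drum's spindle, 53 above the trunnion axis; z up along the spindle; turns with the drum. The knob's underside is 18 above the dividers and 1 above the rim of the housing, whose wall stands 113 from the spindle
- handle_grip (a point): middle of the red flat handle at the back of the housing: 46 wide (x), 14 thick (y), 66 long (z); frame: x parallel to the trunnion axis, z up along the handle to its free end, 25 above this point; it leans outwards, 35 degrees from vertical at rest, 17 degrees the other way when fully tipped. The point swings on an arc of about 174 radius round the trunnion axis
- drum_centre (a point): centre of the drum's bay floor, 15 below the trunnion axis along the spindle; z up along the spindle. The drum is 218 in diameter with four open-fronted bays of 90 degrees between 3 thick, 32 high dividers; a part in its bay lies within 110 of this point
- spout_ref (a point): point fixed in the housing at bay floor level, 70 from the spindle towards the middle of the spout: a bay squarely faces the spout when its bay point comes here. The wall round the drum is 49 high over the bay floor; its one opening, at the spout, is 78 wide; the spout reaches 35 further out
- bay_0 (a point): middle of the floor of drum bay 0, 70 from the spindle; turns with the drum; bays 0 to 3 follow counter-clockwise seen from above. Which parts lie in which bay changes; each kind has a bay of its own
- bay_1 (a point): middle of the floor of drum bay 1, 70 from the spindle; turns with the drum; bays 0 to 3 follow counter-clockwise seen from above. Which parts lie in which bay changes; each kind has a bay of its own
- bay_2 (a point): middle of the floor of drum bay 2, 70 from the spindle; turns with the drum; bays 0 to 3 follow counter-clockwise seen from above. Which parts lie in which bay changes; each kind has a bay of its own
- bay_3 (a point): middle of the floor of drum bay 3, 70 from the spindle; turns with the drum; bays 0 to 3 follow counter-clockwise seen from above. Which parts lie in which bay changes; each kind has a bay of its own
- tray_in (a point): centre of the inner floor of the loose yellow catch tray, 130 x 126 outside, 40 high, walls 3, standing on the stand's base under the spout; z up
- grease_tin: yellow grease tin with grey lid, 70 diameter, 46 high, a bystander; origin centre of underside
- pliers: red-handled pliers, 176 long, a bystander; origin centre of underside
- screw_jar: white plastic jar with a red screw lid, 63 diameter, 87 high, a bystander; origin centre of underside
- nipple_a: brass double nipple, hexagon in the middle, 46 long, 27 across the hexagon, 24 high, 60 g; one of two in their bay; origin in the centre of its underside as it first lies
- nipple_b: brass double nipple, hexagon in the middle, 46 long, 27 across the hexagon, 24 high, 60 g; one of two in their bay; origin in the centre of its underside as it first lies
- plug_a: light grey hexagon pipe plug, 25 across and 24 high, 50 g; one of two in their bay; origin in the centre of its underside as it first lies
- plug_b: light grey hexagon pipe plug, 25 across and 24 high, 50 g; one of two in their bay; origin in the centre of its underside as it first lies
- bearing_a: steel ball bearing, 40 diameter, 12 thick, 110 g; the only one; origin in the centre of its underside as it first lies
- bolt_a: steel hexagon bolt with a nut on it, 57 long, 18 across, 75 g; one of two in their bay; origin in the centre of its underside as it first lies
- bolt_b: steel hexagon bolt with a nut on it, 57 long, 18 across, 75 g; one of two in their bay; origin in the centre of its underside as it first lies

How it is judged (in metres and radians):
On the way, in this order (a step that is already met when the one before it is completed fails the run):
1. the carousel is level and the drum stands still with the nipples in it, their bay facing the spout (bay middle within 15 degrees of the spout's middle) (((distance between bay_0 and spout_ref below 0.018 m and distance between each of nipple_a, nipple_b and bay_0 below 0.065 m) or (distance between bay_1 and spout_ref below 0.018 m and distance between each of nipple_a, nipple_b and bay_1 below 0.065 m) or (distance between bay_2 and spout_ref below 0.018 m and distance between each of nipple_a, nipple_b and bay_2 below 0.065 m) or (distance between bay_3 and spout_ref below 0.018 m and distance between each of nipple_a, nipple_b and bay_3 below 0.065 m)) and value of joint cradle below 0.15 rad and velocity of joint drum between -0.1 and 0.1 rad/s), for 0.2 s.
2. the carousel is tipped forward (tilt over 0.7 rad) (value of joint cradle above 0.7 rad), for 0.1 s.
At the end, for the whole second after the job is handed in: Both nipples lie at rest in the upright tray, which still stands under the spout (centre within 160 mm of the trunnion axis centre); carousel level on its rest (tilt under 0.07 rad, still); plugs, bearing and bolts in the drum (within 125 mm of the centre of its floor) (x of nipple_a in the frame of tray_in between -0.063 and 0.063 m and y of nipple_a in the frame of tray_in between -0.061 and 0.061 m and z of nipple_a in the frame of tray_in between -0.005 and 0.045 m and linear speed of each of nipple_a, nipple_b below 0.03 m/s and x of nipple_b in the frame of tray_in between -0.063 and 0.063 m and y of nipple_b in the frame of tray_in between -0.061 and 0.061 m and z of nipple_b in the frame of tray_in between -0.005 and 0.045 m and distance between each of plug_a, plug_b, bearing_a, bolt_a, bolt_b and drum_centre below 0.125 m and value of joint cradle below 0.07 rad and velocity of joint cradle below 0.05 rad/s and angle between tray_in's own z axis and vertical below 0.1 rad and horizontal distance between tray_in and tilt_axis below 0.16 m); the robot touches nothing.
It fails at once if a plug, bearing or bolt leaves the drum (distance between any of plug_a, plug_b, bearing_a, bolt_a, bolt_b and drum_centre above 0.14 m).
It fails at once if a bystander on the bench is moved by more than 30 mm (distance of any of grease_tin, pliers, screw_jar from where it was at the start of the episode above 0.03 m).
It also fails if it takes over 67 s, if anything falls off the work surface, if the arm or the gripper's body presses on something with over 40 N, if the wrist force passes 120 N, or if a joint passes its speed limit or range.

### The arm

A 6-joint arm with a two-finger parallel gripper is mounted at the origin on a cart in front of the work surface, level with it; the furniture and walls round the work are solid. World frame = base frame: x ahead of the robot, y to its left, z up, the work surface at z = 0. Lengths are in mm, angles in rad, forces in N, time in s.
With the tool pointing down it reaches from about 275 to 1000 mm from the base axis. Payload 8.4 kg.
Tool frame: the origin (TCP) lies at the very end of the fingers, on their centre line; the grasp point (between the pads) lies 19 mm behind it (r.pinch_z is the distance from the TCP to the grasp point, in mm); z points along the fingers, y is the line along which they close (so a half turn about z gives the same grasp; the last joint's range is limited). The gripper opens to 85 mm and grips with 20 to 120 N. Pads are 22 mm wide; open, the fingers measure 114 mm over their backs; the gripper's body (76 mm by 85 mm) begins 54 mm behind the grasp point. The pads swing forward as they close: fully open they stand 13 mm farther back than shut.
Start: joints at [1.2, 0.353, 1.633, -0, 1.155, -0.002], TCP at [225.309, 582.978, 231.281] pointing down, gripper open.
Joint ranges: [-2.63, 2.63], [-0.92, 2.1], [0.06, 2.66], [-1.3, 4.44], [0, 2.69], [-3.02, 3.02]. Speed limits (rad/s): [2.22, 2.22, 2.79, 3.14, 3.14, 3.14].

### API

Orientations are given as [roll, pitch, yaw] about the fixed x, y, z axes, in that order (R = Rz(yaw) Ry(pitch) Rx(roll)).
In Python, from rig import r gives the robot as it stands.
- The arm moves only by the tool carry_out, never from a script. Its argument "series" is a list of rows, each a list of 7 numbers: the turn, a rotation vector about the tool's x, y, z as a fraction of full scale, then the shift along the tool's x, y, z as a fraction of full scale, then the gripper command: -1 is fully open, 1 is shut, values between are in proportion. A call has 1 to 8 rows; each row is the pose to reach, as a shift and turn from the pose commanded when the call began, along the tool's axes at that moment, turning the shorter way round; what a row does not reach only later rows make up. Full scale, the value 1, is 0.25 m for a shift and pi rad for a turn. A row lasts 1/8 s, in which the tool goes at most 62.5 mm and 10.7 degrees, less where a joint would pass 70% of its speed; a pose out of reach is approached as far as the arm can. A call with a number of a shift or a turn outside -1 to 1 is refused whole. A call with a gripper value outside its range is refused whole. The fingers move at their own pace and stop on an object; "force" is the grip in N (left out, the last holds). Time passes only in rows, so rows that repeat a pose let the fingers close. It gives the time, the measured TCP pose, the force, the opening and the grip force at its end, in the units of the state.
- r.sense(): the state, without advancing time (a new reading comes with each control period).
- r.grab_frame(name): name is "side" or "top"; returns the picture (480x640x3 uint8, red, green, blue); there is no depth.
- r.get_calibration(name): a dict with "K" (3x3 intrinsics, pixels), "pose" (4x4, takes a point from camera to world coordinates). Camera axes: x right, y up, looking along -z (the intrinsics and any distortion apply to the point x, -y, -z); pixel columns grow to the right and rows downward; lengths in mm; the calibration is good to about 2 mm. A picture is of the moment at which its call begins. get_calibration takes no time and is no camera call.
- r.sign_off(): hands the job in; it is judged then, once.
Trained networks look in the newest picture that a camera, given by its name, has taken for a name from the list of things; names that differ only in an ending like _2 or _b are one class to them, and where a whole thing is asked for, a point or a joint stands for the part that bears it (a point fixed in the world has none). Each returns a list of dicts, best first, with "score" (0 to 1); they miss things now and then, are a little off and sometimes report something else, mostly with a low value. They report only what shows in the picture. A call takes as long as a camera call.
- r.silhouettes(camera, label): "region" (480x640 bool, what is visible of it) and "position" ([row, column] in pixels, amid what is visible of it).
The state is a dict: "clock": time; "qpos": joint angles; "qvel": joint speeds; "joint_efforts": joint torques, N m; "eef_pos": TCP position; "tcp_rot": TCP orientation; "contact_force": force on the tool from outside, world axes, zero at the start; "wrist_torque": the same for the moment, N m; "opening": opening from 0.0 (shut) to 1.0 (fully open); "grasp_force": force on a finger pad.
Only numpy, scipy, OpenCV 4.12 (cv2) and the standard library are available. Lean on these libraries where they do the work, as an engineer would, in place of code of your own. Each camera call takes 0.05 s, during which the arm holds its last target. There are 200 camera calls.

## Working session

There is one attempt and no reset: what is moved stays moved. The work goes in short steps, Python scripts to look and compute and a tool call to move; the robot and the scene stay as the last step left them, time stands still between calls to the robot, and variables do not carry over. Pictures are saved under pics/ and viewed, at most 10 in all, crops included, and the job is handed in when it is done.

Besides the shell and the picture viewer there is one more tool, called in YAML: its name, and indented under it one key for each argument. carry_out: Moves the arm, as the interface text tells. Its arguments: {"type":"object","properties":{"series":{"type":"array"},"force":{"type":"number"}},"required":["series"]}

```bash
ls; mkdir -p pics; python3 - <<'E'
from rig import r
import cv2,numpy as np
for n in("side","top"):
    im=r.grab_frame(n); cv2.imwrite(f"pics/{n}0.png",im[:,:,::-1])
    c=r.get_calibration(n); print(n,c["K"],np.round(c["pose"],3).tolist(),[k for k in c])
print(r.sense())
E
```

```text
pics
side [[563.05855281   0.         324.5953477 ]
 [  0.         563.05855281 236.94196956]
 [  0.           0.           1.        ]] [[0.977, 0.096, -0.19, 221.735], [-0.213, 0.43, -0.877, -1472.149], [-0.002, 0.898, 0.441, 894.244], [0.0, 0.0, 0.0, 1.0]] ['K', 'pose']
top [[578.74911321   0.         317.16759558]
 [  0.         578.74911321 237.02966626]
 [  0.           0.           1.        ]] [[-0.023, 0.987, -0.156, 290.827], [-1.0, -0.023, 0.003, -18.105], [-0.0, 0.156, 0.988, 1561.687], [0.0, 0.0, 0.0, 1.0]] ['K', 'pose']
{'clock': 0.1, 'qpos': array([ 1.19958966e+00,  3.53605606e-01,  1.63401315e+00, -1.20977415e-05,
        1.15522030e+00, -2.37782461e-03]), 'qvel': array([-0.00102325, -0.0019046 , -0.0026854 , -0.00034648, -0.00064314,
        0.00021819]), 'joint_efforts': array([ 4.89529994e-04, -6.06356907e+01, -3.42820323e+01,  5.94139487e-05,
        4.03144746e-03,  2.64214412e-05]), 'eef_pos': array([225.16955062, 582.59201475, 230.64002045]), 'tcp_rot': array([-3.14034623e+00,  8.09818894e-06,  2.77276871e+00]), 'contact_force': array([ 0.32515231,  0.6352366 , -0.23004261]), 'wrist_torque': array([-0.03714251, -0.01651809, -0.02207689]), 'grasp_force': 0.0, 'opening': 1.000614785148083}
```

View pics/side0.png

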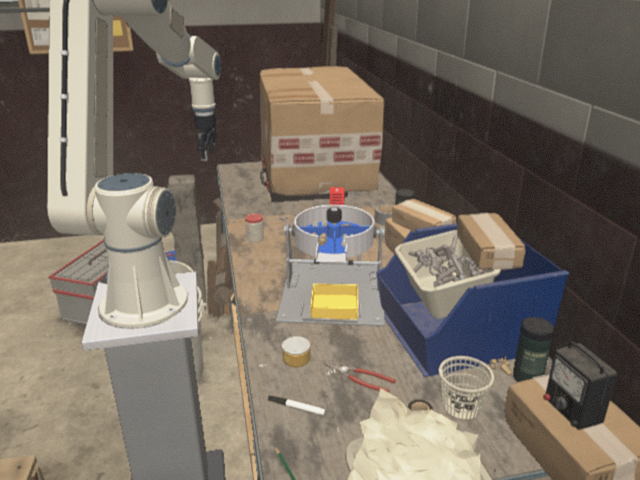

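View pics/top0.png

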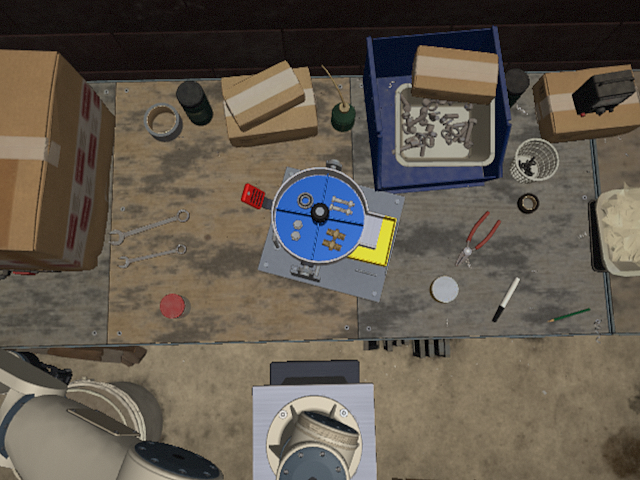

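```bash
cat > h.py <<'E'
from rig import r
import cv2,numpy as np
def px(cam,u,v,z):
    c=r.get_calibration(cam);K=c["K"];P=c["pose"]
    d=P[:3,:3]@np.array([(u-K[0,2])/K[0,0],-(v-K[1,2])/K[1,1],-1.])
    o=P[:3,3]; return o+d*(z-o[2])/d[2]
def ray(cam,u,v):
    c=r.get_calibration(cam);o=c["pose"][:3,3];p=px(cam,u,v,0.);return o,(p-o)/np.linalg.norm(p-o)
def tri(uv1,uv2):
    o1,d1=ray("top",*uv1);o2,d2=ray("side",*uv2)
    A=np.stack([d1,-d2],1);t=np.linalg.lstsq(A,o2-o1,rcond=None)[0]
    a=o1+t[0]*d1;b=o2+t[1]*d2;return (a+b)/2,np.linalg.norm(a-b)
def proj(cam,p):
    c=r.get_calibration(cam);q=np.linalg.inv(c["pose"])@np.append(p,1);K=c["K"]
    return K[0,0]*q[0]/-q[2]+K[0,2],K[1,1]*-q[1]/-q[2]+K[1,2]
E
python3 - <<'E'
from h import *
ims={n:r.grab_frame(n) for n in("top","side")}
for l in("knob_grip","handle_grip","tray_in","nipple_a","bearing_a","plug_a","bolt_a"):
    for n in("top","side"):
        for s in r.silhouettes(n,l)[:2]:
            ys,xs=np.where(s["region"]);(cx,cy),(w,h),a=cv2.minAreaRect(np.stack([xs,ys],1).astype(np.float32))
            print(l,n,round(s["score"],2),np.round(s["position"],1),"cen",np.round([ys.mean(),xs.mean()],1),"rect",np.round([cx,cy,w,h,a],1),len(xs))
c=ims["top"][150:310,225:415];cv2.imwrite("pics/c1.png",cv2.resize(c,None,fx=4,fy=3.75,interpolation=cv2.INTER_CUBIC)[:,:,::-1])
E
```

```text
knob_grip top 0.81 [217.8 321.7] cen [218.  319.2] rect [320.  217.5  85.   88.   90. ] 5229
knob_grip top 0.75 [214.1 318.7] cen [215.7 318.3] rect [315.6 211.1 132.5  97.7  48.8] 7814
knob_grip side 0.56 [228.  335.1] cen [230.7 333.8] rect [333.  227.5  48.4  50.6  43.8] 1142
handle_grip top 0.88 [216.5 318.1] cen [215.9 318.6] rect [314.4 217.7  98.2 134.1  76.2] 7968
handle_grip top 0.22 [217.4 320.1] cen [218.5 319.5] rect [319.1 218.4  85.7  88.5  71.6] 5464
handle_grip side 0.79 [229.5 336. ] cen [229.3 334.1] rect [333.5 230.   74.2  74.2  45. ] 4017
handle_grip side 0.17 [226.1 254.9] cen [226.6 253.8] rect [253.6 227.   28.5  18.4  86.2] 496
tray_in top 0.82 [251.9 382.3] cen [245.9 377.5] rect [372.8 238.6  38.4  49.9  13.2] 971
tray_in top 0.73 [213.5 321.2] cen [215.8 318.5] rect [315.9 211.7 132.5  97.1  48.7] 7733
tray_in side 0.72 [301.8 334.6] cen [300.8 334.3] rect [334.4 300.   49.7  37.2   4.1] 1689
nipple_a side 0.52 [236.  321.5] cen [238.8 321.9] rect [322.  238.9   9.2   8.2  71.6] 69
bearing_a top 0.72 [204.3 305.5] cen [201.  304.9] rect [305.  201.5  17.   16.   90. ] 225
plug_a top 0.73 [217.9 320.3] cen [217.9 319.4] rect [319.6 217.9  86.   88.2  81.9] 5368
plug_a top 0.62 [227.9 299.9] cen [225.  297.9] rect [298. 225.   8.   8.  90.] 61
plug_a side 0.31 [228.4 336.8] cen [230.7 334.9] rect [336.  227.9  46.5  55.3  51.6] 1353
bolt_a top 0.45 [202.  345.8] cen [201.9 343.1] rect [343.2 201.8  23.    5.6  13.2] 94
bolt_a side 0.48 [238.9 343.9] cen [240.  343.5] rect [343.8 239.6   1.9   7.   18.4] 13
bolt_a side 0.42 [349.4 294.3] cen [350.9 295.8] rect [295.5 351.5  31.   27.   90. ] 770
```

View pics/c1.png

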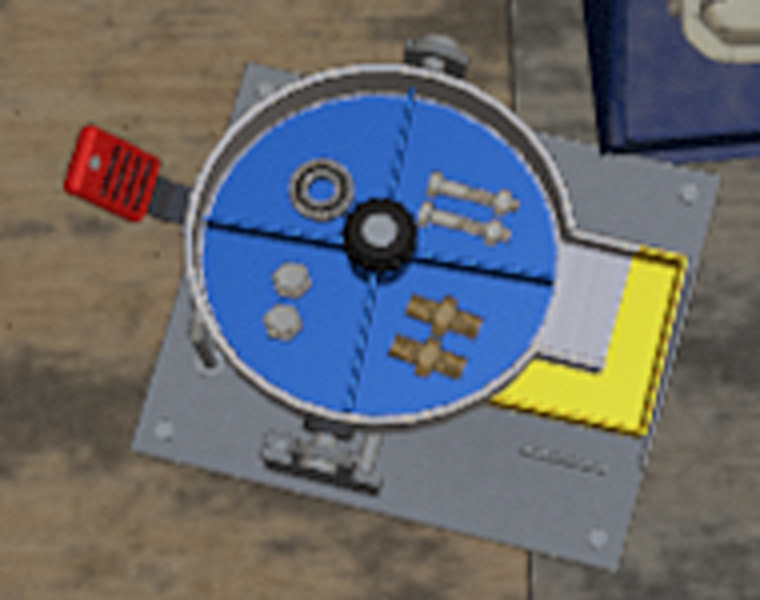

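The crop shows the knob top at crop (380,232), i.e. about pixel (320,212). The handle is at about (253,196). The nipple bay is lower right, 45° clockwise of the spout, so the drum needs a turn of about +45° (CCW). Next I measure the frame.

```bash
python3 - <<'E'
from h import *
f=lambda c:(225+c[0]/4,150+c[1]/3.75)
C=[px("top",*f(c),8) for c in((247,62),(718,175),(612,570),(133,450))]
for a in C: print(np.round(a))
print("sides",[round(np.linalg.norm(C[i]-C[(i+1)%4])) for i in range(4)],"centre",sum(C)/4)
for i,j in((1,0),(2,3)): d=C[j]-C[i];print("ydir yaw deg",np.degrees(np.arctan2(d[1],d[0])))
for i,j in((3,0),(2,1)): d=C[j]-C[i];print("xdir yaw deg",np.degrees(np.arctan2(d[1],d[0])))
k=px("top",*f((380,230)),255.5);print("knob",k)
# divider direction ends at z 202
a=px("top",*f((205,224)),202);b=px("top",*f((552,282)),202);d=a-b;print("div y",a,b,np.degrees(np.arctan2(d[1],d[0])))
a=px("top",*f((413,92)),202);b=px("top",*f((348,410)),202);d=a-b;print("div x",a,b,np.degrees(np.arctan2(d[1],d[0])))
# handle: red colour in both
P=[]
for n in("top","side"):
    im=r.grab_frame(n).astype(int);m=(im[:,:,0]>150)&(im[:,:,1]<70)&(im[:,:,2]<80)
    q=np.zeros(m.shape,bool)
    if n=="top":q[175:215,235:275]=1
    else:q[180:212,322:352]=1
    ys,xs=np.where(m&q);print(n,len(xs),xs.min(),xs.max(),ys.min(),ys.max());P.append((xs.mean(),ys.mean()))
print(P,tri(*P))
for h in(185,200,215,230,245):print(h,px("top",*P[0],h))
t=np.array(proj("side",k));print("knob in side",t)
E
```

```text
[737.  57.   8.]
[ 644. -266.    8.]
[ 358. -181.    8.]
[451. 138.   8.]
sides [335, 298, 332, 297] centre [547.16744651 -63.15427775   8.        ]
ydir yaw deg 73.91040202730419
ydir yaw deg 73.73490475409966
xdir yaw deg -15.813176403086047
xdir yaw deg -16.388618549821867
knob [557.44898638 -30.15207995 255.5       ]
div y [574.69308313  74.08720527 202.        ] [ 532.27577388 -132.42947255  202.        ] 78.39320530054664
div x [658.69179565 -52.75793991 202.        ] [453.12458883  -8.99401804 202.        ] -12.018469296451148
top 175 242 263 184 207
side 22 332 343 194 203
[(np.float64(250.40571428571428), np.float64(194.2057142857143)), (np.float64(337.3181818181818), np.float64(198.54545454545453))] (array([610.63427227, 134.04061303, 217.66866281]), np.float64(0.21553177608412358))
185 [618.29547563 137.75199896 185.        ]
200 [614.72746631 136.05382821 200.        ]
215 [611.159457   134.35565746 215.        ]
230 [607.59144769 132.65748671 230.        ]
245 [604.02343838 130.95931596 245.        ]
knob in side [332.6320991  209.10340505]
```

```bash
python3 - <<'E'
from h import *
X=np.array([.9608,-.2773,0]);Y=np.array([.2773,.9608,0]);Z=np.array([0,0,1.]);T=np.array([557.4,-30.2,185])
s,c=np.sin(np.radians(35)),np.cos(np.radians(35))
u=s*Y+c*Z;n=-c*Y+s*Z
from scipy.spatial import ConvexHull
for ph in(0,4,8,12,16,20):
    a=np.radians(ph);G=T+174*(np.cos(a)*Y+np.sin(a)*Z)
    o=[]
    for cam in("top","side"):
        P=np.array([proj(cam,G+i*23*X+j*u+k*7*n) for i in(-1,1) for j in(25,-41) for k in(-1,1)])
        o+=[np.round([*P.min(0),*P.max(0)],1)]
    print(ph,np.round(G),o)
for n_ in("top","side"):
    im=r.grab_frame(n_).astype(int);m=(im[:,:,0]>80)&(im[:,:,1]<.5*im[:,:,0])&(im[:,:,2]<.5*im[:,:,0])
    q=np.zeros(m.shape,bool)
    if n_=="top":q[170:220,232:278]=1
    else:q[175:215,318:358]=1
    ys,xs=np.where(m&q);print(n_,len(xs),xs.min(),ys.min(),xs.max(),ys.max())
E
```

```text
0 [606. 137. 185.] [array([239.3, 186.7, 265.9, 213.6]), array([327.7, 199.5, 343. , 221.1])]
4 [606. 137. 197.] [array([238.8, 185.5, 265.7, 212.7]), array([327.7, 196. , 343. , 217.6])]
8 [605. 135. 209.] [array([238.6, 184.4, 265.7, 211.9]), array([327.7, 192.6, 343. , 214.3])]
12 [605. 133. 221.] [array([238.8, 183.3, 266.1, 211.1]), array([327.6, 189.4, 343.1, 211.1])]
16 [604. 131. 233.] [array([239.3, 182.4, 266.9, 210.4]), array([327.6, 186.2, 343.1, 208.1])]
20 [603. 127. 245.] [array([240.3, 181.6, 268. , 209.8]), array([327.5, 183.2, 343.1, 205.1])]
top 357 241 183 264 208
side 217 330 187 344 203
```

```bash
cat >> h.py <<'E'
from scipy.spatial.transform import Rotation as Ro
X=np.array([.9608,-.2773,0]);Y=np.array([.2773,.9608,0]);Z=np.array([0,0,1.]);T=np.array([557.4,-30.2,185])
def rel(targets,s=None):
    s=s or r.sense();R0=Ro.from_euler("xyz",s["tcp_rot"]);print("at",np.round(s["eef_pos"],1),np.round(s["tcp_rot"],3),"q",np.round(s["qpos"],2),"F",np.round(s["contact_force"],1),"t",round(s["clock"],2))
    for p,R in targets:
        print(np.round([*(R0.inv()*R).as_rotvec()/np.pi,*R0.inv().apply(np.array(p)-s["eef_pos"])/250],4).tolist())
down=lambda deg:Ro.from_euler("xyz",[np.pi,0,np.radians(deg)])
def hand(tilt,back=0,phi0=13,e=np.zeros(3)):
    "tool pose on handle at cradle tilt (deg); back = mm withdrawn along handle"
    a=np.radians(phi0+tilt);th=np.radians(-35+tilt);z=-np.cos(th)*Z+np.sin(th)*Y;x=np.cross(X,z)
    return T+e+174*(np.cos(a)*Y+np.sin(a)*Z)+(19-back)*z,Ro.from_matrix(np.stack([x,X,z],1))
E
python3 - <<'E'
from h import *
rel([([225,583,330],down(158.9)),([557.4,-30.2,330],down(33))])
E
```

```text
at [225.3 583.  231.3] [-3.142  0.     2.773] q [ 1.2   0.35  1.63 -0.    1.16 -0.  ] F [ 0.6  0.1 -0.2] t 1.1
[-0.0, 0.0, -0.0002, 0.0012, -0.0004, -0.3948]
[0.0, 0.0, 0.6993, -2.1232, -1.8089, -0.3948]
```

carry_out:
  series:
    - [0,0,0,0,0,-0.25,-1]
    - [0,0,0.05,-0.1,-0.1,-0.4,-1]
    - [0,0,0.1,-0.3,-0.25,-0.4,-1]
    - [0,0,0.16,-0.5,-0.4,-0.4,-1]
    - [0,0,0.22,-0.7,-0.55,-0.4,-1]
    - [0,0,0.28,-0.85,-0.7,-0.4,-1]
    - [0,0,0.34,-1,-0.85,-0.4,-1]
    - [0,0,0.34,-1,-0.85,-0.4,-1]

```text
clock: 2.1
eef_pos: [383.0, 291.9, 331.6]
tcp_rot: [3.141, 0.001, 1.698]
contact_force: [-0.3, -0.4, -0.1]
opening: 0.999
grasp_force: 0.0
```

```bash
python3 - <<'E'
from h import *
rel([([557.4,-30.2,330],down(33))])
E
```

```text
at [383.  291.9 331.6] [3.141e+00 1.000e-03 1.698e+00] q [ 0.65  0.04  1.8  -0.    1.3   0.52] F [-0.3 -0.4 -0.1] t 2.1
[0.0003, 0.0, 0.3573, -1.3667, 0.528, 0.0073]
```

carry_out:
  series:
    - [0,0,0.05,-0.2,0.08,0,-1]
    - [0,0,0.1,-0.4,0.16,0,-1]
    - [0,0,0.16,-0.6,0.24,0,-1]
    - [0,0,0.22,-0.8,0.32,0,-1]
    - [0,0,0.28,-1,0.39,0,-1]
    - [0,0,0.34,-1,0.39,0,-1]
    - [0,0,0.357,-1,0.39,0,-1]
    - [0,0,0.357,-1,0.39,0,-1]

```text
clock: 3.1
eef_pos: [512.0, 60.5, 331.2]
tcp_rot: [-3.141, -0.0, 0.585]
contact_force: [-0.2, -0.0, 0.1]
opening: 1.003
grasp_force: 0.0
```

```bash
python3 - <<'E'
from h import *
rel([([557.4,-30.2,330],down(33)),([557.4,-30.2,222],down(33))])
E
```

```text
at [512.   60.5 331.2] [-3.141 -0.     0.585] q [0.11 0.09 1.74 0.   1.31 1.1 ] F [-0.2 -0.   0.1] t 3.1
[-0.0001, -0.0, 0.0028, -0.0489, 0.4026, 0.0048]
[-0.0001, -0.0, 0.0028, -0.049, 0.4027, 0.4368]
```

carry_out:
  series:
    - [0,0,0,-0.02,0.2,0,-1]
    - [0,0,0,-0.049,0.4,0,-1]
    - [0,0,0,-0.049,0.403,0.1,-1]
    - [0,0,0,-0.049,0.403,0.22,-1]
    - [0,0,0,-0.049,0.403,0.22,-1]

```text
clock: 3.72
eef_pos: [555.9, -30.4, 274.3]
tcp_rot: [-3.139, 0.003, 0.585]
contact_force: [-0.3, 0.8, 1.0]
opening: 1.001
grasp_force: 0.0
```

```bash
python3 - <<'E'
from h import *
a=r.grab_frame("side")[150:270,260:420];b=r.grab_frame("top")[150:270,240:400]
cv2.imwrite("pics/k1.png",cv2.resize(np.hstack([a,b]),None,fx=2.5,fy=2.5,interpolation=cv2.INTER_CUBIC)[:,:,::-1])
rel([([557.4,-30.2,222],down(33))])
for c in("top","side"):print(proj(c,r.sense()["eef_pos"]),proj(c,[557.4,-30.2,255]))
E
```

```text
at [557.5 -30.4 277. ] [ 3.141 -0.     0.585] q [-0.06  0.21  1.73  0.    1.21  0.93] F [-0.2  0.2  0. ] t 3.83
[0.0, -0.0001, 0.0028, 0.0002, -0.001, 0.22]
(np.float64(320.1693231489783), np.float64(209.4124956705904)) (np.float64(320.0203625663534), np.float64(211.39724028631707))
(np.float64(332.6985215599985), np.float64(202.18977136994363)) (np.float64(332.6184716779218), np.float64(209.27207168945287))
```

View pics/k1.png

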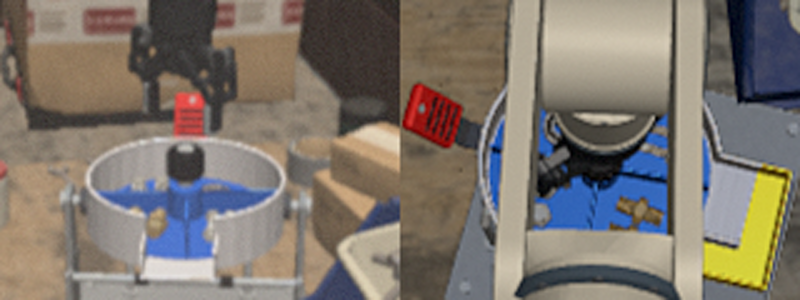

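carry_out:
  series:
    - [0,0,0.003,0,0,0.08,-1]
    - [0,0,0.003,0,0,0.16,-1]
    - [0,0,0.003,0,0,0.22,-1]
    - [0,0,0.003,0,0,0.22,0]
    - [0,0,0.003,0,0,0.22,0.5]
    - [0,0,0.003,0,0,0.22,1]
    - [0,0,0.003,0,0,0.22,1]
    - [0,0,0.003,0,0,0.22,1]
  force: 30

```text
clock: 4.82
eef_pos: [557.1, -30.3, 222.5]
tcp_rot: [-3.141, -0.001, 0.574]
contact_force: [-3.4, 3.7, 5.8]
opening: 0.515
grasp_force: 31.0
```

carry_out:
  series:
    - [0,0,-0.03,0,0,0,1]
    - [0,0,-0.065,0,0,0,1]
    - [0,0,-0.1,0,0,0,1]
    - [0,0,-0.135,0,0,0,1]
    - [0,0,-0.17,0,0,0,1]
    - [0,0,-0.205,0,0,0,1]
    - [0,0,-0.226,0,0,0,1]
    - [0,0,-0.226,0,0,0,1]

```text
clock: 5.82
eef_pos: [560.0, -32.0, 222.6]
tcp_rot: [3.135, -0.0, 1.285]
contact_force: [9.6, -5.4, -4.0]
opening: 0.512
grasp_force: 31.2
```

```bash
python3 - <<'E'
from h import *
a=r.grab_frame("side")[150:270,260:420];b=r.grab_frame("top")[150:270,240:400]
cv2.imwrite("pics/k2.png",cv2.resize(np.hstack([a,b]),None,fx=2.5,fy=2.5,interpolation=cv2.INTER_CUBIC)[:,:,::-1])
rel([([557.4,-30.2,222],down(73.9))])
E
```

```text
at [559.9 -31.9 222.6] [ 3.135 -0.     1.284] q [-0.06  0.26  1.79 -0.    1.09  0.23] F [ 9.1 -4.1 -3.1] t 5.92
[0.002, 0.0, -0.0018, 0.0038, -0.0118, 0.0021]
```

View pics/k2.png

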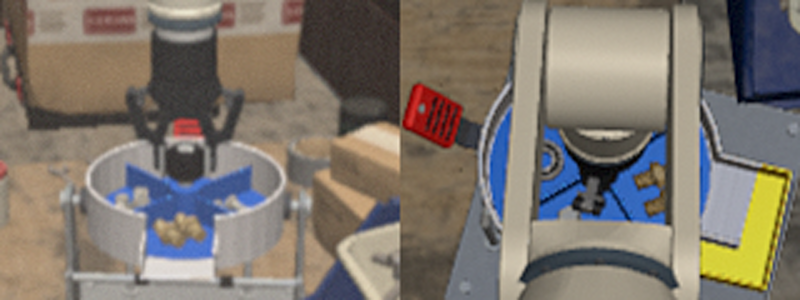

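The nipples now sit in the spout opening in the side view, so I release and rise.

carry_out:
  series:
    - [0,0,0,0,0,0,0]
    - [0,0,0,0,0,0,-1]
    - [0,0,0,0,0,0,-1]
    - [0,0,0,0,0,-0.1,-1]
    - [0,0,0,0.1,0,-0.3,-1]
    - [0,0,0,0.35,0,-0.5,-1]
    - [0,0,0,0.6,0,-0.55,-1]
    - [0,0,0,0.8,0,-0.55,-1]

```text
clock: 6.92
eef_pos: [613.4, 158.5, 360.9]
tcp_rot: [3.139, -0.002, 1.283]
contact_force: [1.0, -0.1, -0.0]
opening: 1.001
grasp_force: 0.0
```

```bash
python3 - <<'E'
from h import *
r.grab_frame("top");r.grab_frame("side")
im=r.grab_frame("top");cv2.imwrite("pics/k3.png",cv2.resize(im[150:290,225:415],None,fx=4,fy=4,interpolation=cv2.INTER_CUBIC)[:,:,::-1])
e=np.array([2,-1.5,0])
rel([hand(0,90,e=e),hand(0,45,e=e),hand(0,0,e=e)]);print(hand(0,90,e=e)[0],hand(0,0,e=e)[0])
E
```

```text
at [612.7 159.7 358.5] [-3.141 -0.     1.287] q [0.25 0.28 1.46 0.   1.4  0.54] F [-0.8  0.1 -0.4] t 7.08
[-0.0003, -0.1946, -0.0007, 0.0461, 0.0073, 0.3047]
[-0.0003, -0.1946, -0.0007, -0.0572, 0.0075, 0.4521]
[-0.0003, -0.1946, -0.0007, -0.1605, 0.0078, 0.5995]
[617.70629545 170.32195698 282.3012786 ] [603.39154833 120.72365537 208.57759461]
```

View pics/k3.png

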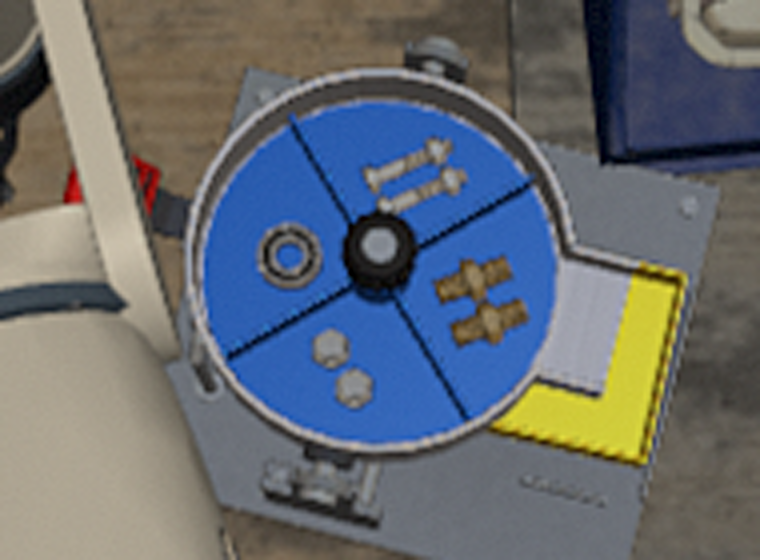

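```bash
python3 - <<'E'
from h import *
f=lambda c:(225+c[0]/4,150+c[1]/4)
for a,b in(((230,355),(535,183)),((467,418),(293,115))):
    d=px("top",*f(b),202)-px("top",*f(a),202);print(np.degrees(np.arctan2(d[1],d[0])))
print("want",73.9-45,73.9-135,px("top",*f((379,245)),255.5))
E
```

```text
-61.47208670933081
28.074735421171646
want 28.900000000000006 -61.099999999999994 [557.65772401 -29.5815421  255.5       ]
```

The drum is within 1° of square: dividers at 28.1° and -61.5°, against 28.9° and -61.1° wanted. Next is the handle.

carry_out:
  series:
    - [0,-0.05,0,0.02,0,0.05,-1]
    - [0,-0.1,0,0.046,0.007,0.1,-1]
    - [0,-0.15,0,0.046,0.007,0.2,-1]
    - [0,-0.1945,0,0.046,0.007,0.3,-1]
    - [0,-0.1945,0,0.046,0.007,0.305,-1]
    - [0,-0.1945,0,0.046,0.007,0.305,-1]

```text
clock: 7.82
eef_pos: [617.8, 166.7, 283.2]
tcp_rot: [3.141, 0.609, 1.283]
contact_force: [0.5, -0.2, 0.6]
opening: 1.002
grasp_force: 0.0
```

```bash
python3 - <<'E'
from h import *
a=r.grab_frame("side")[140:260,270:390];b=r.grab_frame("top")[140:260,220:340]
cv2.imwrite("pics/k4.png",cv2.resize(np.hstack([a,b]),None,fx=3.3,fy=3.3,interpolation=cv2.INTER_CUBIC)[:,:,::-1])
e=np.array([2,-1.5,0])
rel([hand(0,90,e=e),hand(0,0,e=e)])
E
```

```text
at [618.2 166.5 284.6] [3.139 0.607 1.28 ] q [ 0.48  0.57  1.31 -0.43  1.7   0.81] F [-0.2 -0.4 -0.2] t 7.92
[-0.0008, -0.0012, -0.0025, 0.017, -0.0062, -0.0005]
[-0.0008, -0.0012, -0.0025, 0.0157, -0.0053, 0.3595]
```

View pics/k4.png

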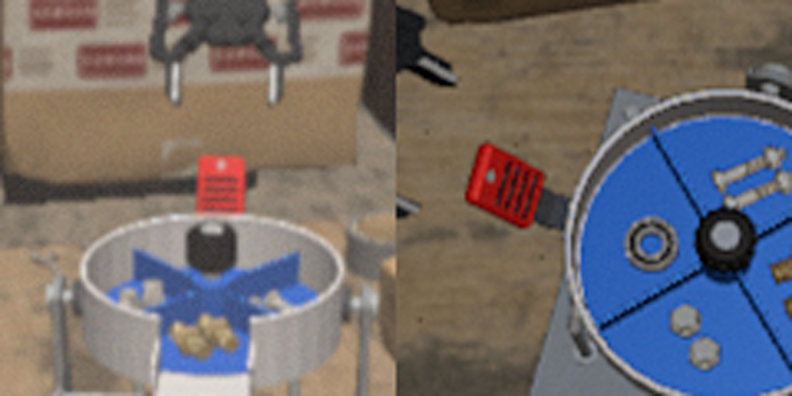

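carry_out:
  series:
    - [0,0,0,0.012,-0.006,0.1,-1]
    - [0,0,0,0.015,-0.006,0.2,-1]
    - [0,0,0,0.015,-0.006,0.3,-1]
    - [0,0,0,0.015,-0.006,0.36,-1]
    - [0,0,0,0.015,-0.006,0.36,-1]
    - [0,0,0,0.015,-0.006,0.36,0.5]
    - [0,0,0,0.015,-0.006,0.36,1]
    - [0,0,0,0.015,-0.006,0.36,1]
  force: 40

```text
clock: 8.93
eef_pos: [604.6, 121.7, 207.6]
tcp_rot: [3.136, 0.609, 1.282]
contact_force: [8.1, -0.5, 3.3]
opening: 0.532
grasp_force: 43.6
```

```bash
python3 - <<'E'
from h import *
a=r.grab_frame("side")[140:260,270:390];b=r.grab_frame("top")[140:260,220:340]
cv2.imwrite("pics/k5.png",cv2.resize(np.hstack([a,b]),None,fx=3.3,fy=3.3,interpolation=cv2.INTER_CUBIC)[:,:,::-1])
s=r.sense();print(s["opening"]*85,s["grasp_force"])
p,R=hand(0,0);g=Ro.from_euler("xyz",s["tcp_rot"]).apply([0,0,-19])+s["eef_pos"]-T;print("grip in stand",g@X,g@Y,g[2],np.hypot(g@Y,g[2]),np.degrees(np.arctan2(g[2],g@Y)))
e=np.array([0,0,0])
rel([hand(t) for t in(0,5,10)])
E
```

```text
45.19470668960943 43.527647852897644
grip in stand 3.2214683655354412 169.91130837463336 38.14667527593241 174.1408095427008 12.65362242758696
at [604.6 121.7 207.6] [3.136 0.609 1.282] q [ 0.44  0.59  1.46 -0.45  1.53  0.84] F [ 7.4 -0.9  3. ] t 9.03
[0.0004, -0.0006, -0.002, -0.0037, -0.0129, -0.0024]
[0.0005, 0.0272, -0.0019, -0.0438, -0.0127, -0.0414]
[0.0005, 0.055, -0.0019, -0.0873, -0.0124, -0.0768]
```

View pics/k5.png

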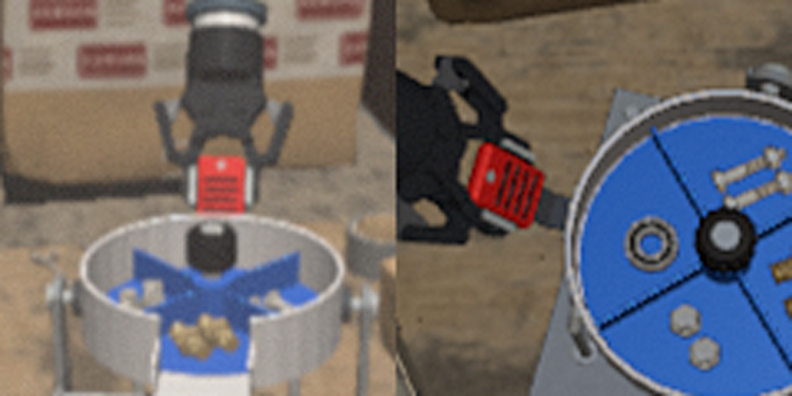

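```bash
python3 - <<'E'
from h import *
p0,R0=hand(0,phi0=12.7)
for t in(2,5,9,13,17,21,24,26):
    p,R=hand(t,phi0=12.7);print(t,np.round([*(R0.inv()*R).as_rotvec()/np.pi,*R0.inv().apply(p-p0)/250],3).tolist())
E
```

```text
2 [0.0, 0.011, 0.0, -0.016, -0.0, -0.016]
5 [0.0, 0.028, -0.0, -0.04, -0.0, -0.039]
9 [0.0, 0.05, -0.0, -0.074, 0.0, -0.068]
13 [0.0, 0.072, -0.0, -0.111, -0.0, -0.094]
17 [0.0, 0.094, -0.0, -0.149, 0.0, -0.118]
21 [0.0, 0.117, -0.0, -0.188, 0.0, -0.139]
24 [0.0, 0.133, 0.0, -0.219, -0.0, -0.153]
26 [0.0, 0.144, 0.0, -0.24, -0.0, -0.161]
```

carry_out:
  series:
    - [0,0.011,0,-0.016,0,-0.016,1]
    - [0,0.028,0,-0.04,0,-0.039,1]
    - [0,0.05,0,-0.074,0,-0.068,1]
    - [0,0.072,0,-0.111,0,-0.094,1]
    - [0,0.094,0,-0.149,0,-0.118,1]
    - [0,0.117,0,-0.188,0,-0.139,1]
    - [0,0.133,0,-0.219,0,-0.153,1]
    - [0,0.144,0,-0.24,0,-0.161,1]
  force: 60

```text
clock: 10.02
eef_pos: [597.2, 96.1, 274.7]
tcp_rot: [3.137, 0.155, 1.283]
contact_force: [10.8, -2.2, -5.7]
opening: 0.531
grasp_force: 62.6
```

```bash
python3 - <<'E'
from h import *
s=r.sense();g=Ro.from_euler("xyz",s["tcp_rot"]).apply([0,0,-19])+s["eef_pos"]-T;print("grip in stand",g@X,g@Y,g[2],np.hypot(g@Y,g[2]),np.degrees(np.arctan2(g[2],g@Y)))
rel([hand(t,phi0=12.7) for t in(26,51.5)])
E
```

```text
grip in stand 3.1417756028032247 135.3053450129746 108.44465605556627 173.40063383993197 38.7115099223701
at [597.2  96.1 274.7] [3.137 0.155 1.283] q [ 0.23  0.32  1.58 -0.14  1.31  0.56] F [10.8 -2.2 -5.7] t 10.03
[0.0012, -0.0006, -0.0021, 0.0015, -0.0129, -0.0017]
[0.0017, 0.1411, -0.0018, -0.2327, -0.0107, -0.1611]
```

carry_out:
  series:
    - [0,0.017,0,-0.025,0,-0.024,1]
    - [0,0.039,0,-0.057,0,-0.053,1]
    - [0,0.061,0,-0.092,0,-0.081,1]
    - [0,0.083,0,-0.13,0,-0.106,1]
    - [0,0.106,0,-0.168,0,-0.128,1]
    - [0,0.128,0,-0.209,0,-0.148,1]
    - [0,0.141,0,-0.234,0,-0.159,1]
    - [0,0.143,0,-0.238,0,-0.16,1]

```text
clock: 11.02
eef_pos: [583.0, 47.2, 321.4]
tcp_rot: [3.138, -0.295, 1.283]
contact_force: [26.9, 16.6, -25.8]
opening: 0.524
grasp_force: 73.0
```

carry_out:
  series:
    - [0,0,0,0,0,0,1]
    - [0,0,0,0,0,0,1]
    - [0,0,0,0,0,0,1]
    - [0,0,0,0,0,0,1]

```text
clock: 11.52
eef_pos: [583.0, 47.2, 321.4]
tcp_rot: [3.138, -0.293, 1.284]
contact_force: [22.6, 8.8, -21.0]
opening: 0.53
grasp_force: 73.6
```

```bash
python3 - <<'E'
from h import *
a=r.grab_frame("side")[160:340,260:400];b=r.grab_frame("top")[130:310,280:420]
cv2.imwrite("pics/k6.png",cv2.resize(np.hstack([a,b]),None,fx=2.8,fy=2.8,interpolation=cv2.INTER_CUBIC)[:,:,::-1])
s=r.sense();g=Ro.from_euler("xyz",s["tcp_rot"]).apply([0,0,-19])+s["eef_pos"]-T;print("grip in stand",g@X,g@Y,g[2],np.hypot(g@Y,g[2]),np.degrees(np.arctan2(g[2],g@Y)))
rel([hand(t,phi0=12.7) for t in(51.5,26)])
E
```

```text
grip in stand 3.0070499014270298 75.9868282929209 154.55559432192518 172.22493957096154 63.81908977445126
at [583.   47.2 321.4] [ 3.138 -0.293  1.284] q [-0.09  0.18  1.69  0.31  1.22  0.1 ] F [ 23.6   9.5 -21.7] t 11.62
[0.0017, -0.0016, -0.0017, 0.001, -0.0124, -0.0084]
[0.0013, -0.1432, -0.0021, 0.1431, -0.0145, 0.2367]
```

View pics/k6.png

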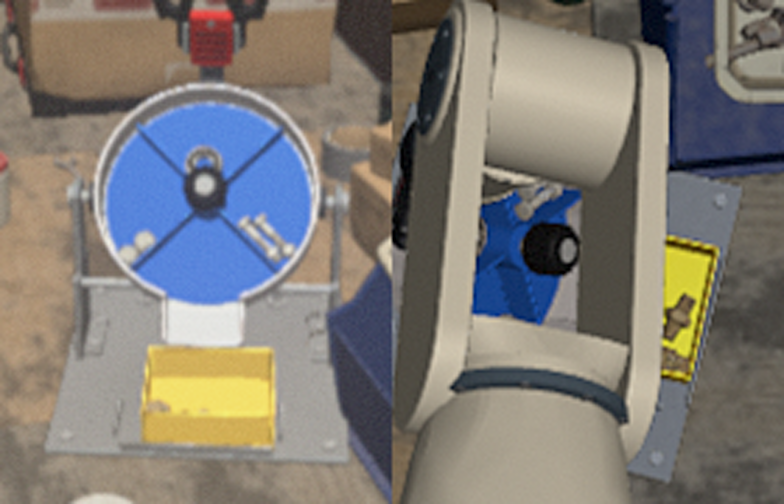

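Both nipples are in the tray: top view crop (683,315) and (673,360). The other parts stay in the drum, so I lower it back.

```bash
python3 - <<'E'
from h import *
p0,R0=hand(51,phi0=12.7)
for t in(2,5,9,13,17,21,24,26):
    p,R=hand(51-t,phi0=12.7);print(t,np.round([*(R0.inv()*R).as_rotvec()/np.pi,*R0.inv().apply(p-p0)/250],3).tolist())
E
```

```text
2 [0.0, -0.011, 0.0, 0.015, 0.0, 0.017]
5 [-0.0, -0.028, 0.0, 0.036, 0.0, 0.042]
9 [0.0, -0.05, 0.0, 0.063, 0.0, 0.079]
13 [0.0, -0.072, 0.0, 0.087, 0.0, 0.117]
17 [0.0, -0.094, 0.0, 0.108, -0.0, 0.156]
21 [0.0, -0.117, 0.0, 0.126, 0.0, 0.197]
24 [0.0, -0.133, 0.0, 0.138, 0.0, 0.228]
26 [0.0, -0.144, -0.0, 0.145, 0.0, 0.25]
```

carry_out:
  series:
    - [0,-0.011,0,0.015,0,0.017,1]
    - [0,-0.028,0,0.036,0,0.042,1]
    - [0,-0.05,0,0.063,0,0.079,1]
    - [0,-0.072,0,0.087,0,0.117,1]
    - [0,-0.094,0,0.108,0,0.156,1]
    - [0,-0.117,0,0.126,0,0.197,1]
    - [0,-0.133,0,0.138,0,0.228,1]
    - [0,-0.144,0,0.145,0,0.25,1]

```text
clock: 12.62
eef_pos: [597.4, 96.7, 273.9]
tcp_rot: [3.137, 0.163, 1.285]
contact_force: [9.0, -4.8, 0.9]
opening: 0.529
grasp_force: 76.2
```

```bash
python3 - <<'E'
from h import *
s=r.sense();R0=Ro.from_euler("xyz",s["tcp_rot"]);g=R0.apply([0,0,-19])+s["eef_pos"]-T;print("grip in stand",g@X,g@Y,g[2],np.hypot(g@Y,g[2]),np.degrees(np.arctan2(g[2],g@Y)))
e=3.1*X
rel([hand(t,phi0=12.65,e=e) for t in(22,18,14,10,6,3,1,0)])
E
```

```text
grip in stand 3.152596764410751 136.08190541295417 107.64803861286902 173.51191658793337 38.34587490760832
at [597.4  96.7 273.9] [3.137 0.163 1.285] q [ 0.24  0.33  1.58 -0.15  1.31  0.57] F [ 9.  -4.8  0.9] t 12.62
[0.0012, -0.0204, -0.0017, 0.0287, -0.0008, 0.0297]
[0.0011, -0.0426, -0.0017, 0.0559, -0.0011, 0.0653]
[0.0011, -0.0648, -0.0018, 0.0805, -0.0013, 0.1027]
[0.001, -0.0871, -0.0018, 0.1025, -0.0016, 0.1417]
[0.001, -0.1093, -0.0019, 0.1217, -0.0019, 0.1822]
[0.0009, -0.126, -0.0019, 0.1343, -0.0021, 0.2133]
[0.0009, -0.1371, -0.0019, 0.1417, -0.0022, 0.2345]
[0.0009, -0.1426, -0.0019, 0.1452, -0.0022, 0.2451]
```

carry_out:
  series:
    - [0,-0.02,0,0.028,0,0.03,1]
    - [0,-0.043,0,0.056,0,0.065,1]
    - [0,-0.065,0,0.08,0,0.103,1]
    - [0,-0.087,0,0.102,0,0.142,1]
    - [0,-0.109,0,0.122,0,0.182,1]
    - [0,-0.126,0,0.134,0,0.213,1]
    - [0,-0.137,0,0.142,0,0.234,1]
    - [0,-0.143,0,0.145,0,0.245,1]

```text
clock: 13.62
eef_pos: [604.7, 121.8, 207.7]
tcp_rot: [3.136, 0.611, 1.283]
contact_force: [7.0, 0.0, 4.7]
opening: 0.529
grasp_force: 76.5
```

carry_out:
  series:
    - [0,0,0,0,0,0,1]
    - [0,0,0,0,0,0,0.2]
    - [0,0,0,0,0,0,-0.5]
    - [0,0,0,0,0,0,-1]
    - [0,0,0,0,0,0,-1]
    - [0,0,0,0,0,-0.05,-1]
    - [0,0,0,0,0,-0.2,-1]
    - [0,0,0,0,0,-0.4,-1]

```text
clock: 14.62
eef_pos: [618.4, 176.8, 289.7]
tcp_rot: [-3.14, 0.612, 1.284]
contact_force: [0.3, -0.0, -0.2]
opening: 1.002
grasp_force: 0.0
```

```bash
python3 - <<'E'
from h import *
a=r.grab_frame("side")[160:340,260:400];b=r.grab_frame("top")[130:310,240:420]
cv2.imwrite("pics/k7.png",cv2.resize(np.hstack([a,b]),None,fx=2.4,fy=2.4,interpolation=cv2.INTER_CUBIC)[:,:,::-1])
rel([])
E
```

```text
at [620.8 179.7 293.9] [3.134 0.605 1.281] q [ 0.5   0.58  1.28 -0.42  1.72  0.81] F [-0.2 -0.7  1.1] t 14.72
```

View pics/k7.png

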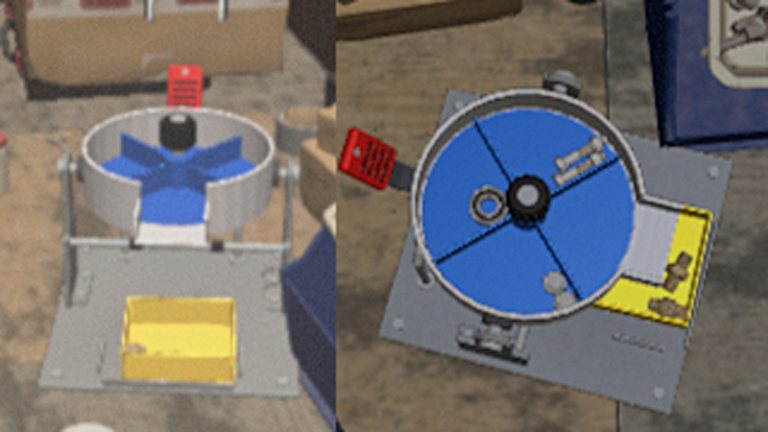

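The carousel is back level, both nipples lie in the tray at crop (678,270) and (668,307), the bolts, bearing and plugs are in the drum, and the gripper is clear.

```bash
python3 -c "
from rig import r
print(r.sign_off())"
```

```text
the job is handed in; nothing more can be done
None
```

The job is handed in: both brass nipples are in the yellow tray, the carousel is back level and released, the other parts are still in the drum, and the run took about 15 s of the 67 s allowed. The hand-in gave no verdict, so this rests on the final camera check.

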